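Pull the sample cabinet's sash down with the hook pole

TASK

Take the short hook pole from its rest, hook it into the ring on the raised sash of the sample cabinet and pull the sash down until it presses firmly on its rubber seal, but gently, without forcing it once it is down. Then unhook the pole without lifting the sash again, and lay it back in its rest as it lay. Work the sash only with the hook in the ring, and leave the tin, the cup and the torch where they stand.

Things in the scene. Friction and masses are not known exactly. Their poses are not given: they have to be found in the camera images.
- hook_pole: loose hook pole, 0.13 kg: flat-sided black rubber handle 22 wide, 34 mm high, steel ferrule 19 and round shank 8 mm thick, ending in a hook turned down. Origin on the axis near the balance point, where to grip (flat sides face +-y). x along the pole to the hook (mm: handle -70 to 40, ferrule to 55, shank to 115), z up; hook tip 17 mm below the axis
- hook_bend (a point): point on the pole's axis where the shank (8 mm thick) bends down into the hook, 115 mm ahead of the pole's origin; same axes as the pole
- pole_rest: fixed steel rest of the pole: foot 200 x 70 x 8 mm with two flared forks, one under the rear of the handle (55 mm behind the seat point, slot 27 wide, prongs up to 70 mm high), one under the shank (85 mm ahead, slot 20 wide, prongs up to 80 mm high). Origin on the worktop under the seat point, x along the slots to the hook end, z up
- rest_seat (a point): where the pole's origin lies when the pole lies in its rest, 62 mm above the worktop; x along the slots towards the hook end, z up
- cabinet: fixed grey sample cabinet with a light-metal front frame, 256 wide, 149 deep, 343 mm high, open at the front below the sash; a tin stands inside. Origin on the worktop at the middle of its front, x points into the cabinet, z up
- sash: clear sash in a light-metal frame, 202 wide, 150 high, 10 mm thick, about 0.2 kg, that slides straight down in the cabinet's front. Origin at the middle of its lower edge, x into the cabinet, z up. The steel pull ring stands off its front on a stem at the ring's top. A pull of about 5 N at the ring presses it well onto the seal; 10 N would strain the ring
- ring_centre (a point): centre of the steel pull ring: inside diameter 36, wire 8 mm, flat parallel to the sash, hole along x, 31 mm clear in front of the sash, 115 mm above its lower edge; x into the cabinet, z up. Its stem is at its top; behind its lower part is free space. The hook passes straight in along x with about 7 mm to spare above and below; then the shank bears on the ring's lower inside
- sash_slide (a joint): how far the sash is pulled down from its highest place, m; 0 = fully up (starts 0 to 0.03). It slides with a steady drag (pull about 1 to 2.5 N) and stays where it is left. It meets the soft rubber seal somewhere between 0.099 and 0.121: the seal's height differs between set-ups and is not measured. The seal yields about 1 mm for 2 to 3 N
- sample_tin_kira: loose light round tin, 65 diameter, 52 mm high, a bystander; origin under its centre
- espresso_cup: loose white cup, 60 x 84 x 49 mm, a bystander; origin under its centre
- torch: loose black torch standing upright, 52 diameter, 134 mm high, a bystander; origin under its centre

How it is judged:
By the outcome, as a careful person would: the job done as asked, in the order asked, and still so for the second after the job is handed in, with the robot touching nothing.
It also fails if it takes over 64 s, if anything falls off the work surface, if the arm or the gripper's body presses on something with over 40 N, if the wrist force passes 120 N, or if a joint passes its speed limit or range.

ROBOT

A 6-joint arm with a two-finger parallel gripper is mounted at the origin on a cart in front of the work surface, level with it; the furniture and walls round the work are solid. World frame = base frame: x ahead of the robot, y to its left, z up, the work surface at z = 0. Lengths are in m, angles in rad, forces in N, time in s.
With the tool pointing down it reaches from about 0.4 to 0.825 m from the base axis. Payload 7 kg.
Tool frame: the origin (TCP) lies between the finger pads; the fingertips stand 8 mm ahead of it and the grasp point (between the pads) lies 11 mm behind it (arm.finger_overhang is the distance from the TCP to the fingertips, in m); z points along the fingers, y is the line along which they close (so a half turn about z gives the same grasp; the last joint's range is limited). The gripper opens to 88 mm and grips with 3 to 60 N. Pads are 19 mm wide; open, the fingers measure 130 mm over their backs; the gripper's body (78 mm by 193 mm) begins 47 mm behind the grasp point.
Start: joints at [-1.053, 0.359, 0.012, 0, -1.224, -0.288], TCP at [0.154, -0.657, 0.235] pointing down, gripper open.
Joint ranges: [-3.07, 3.07], [-1.43, 2.12], [-1.02, 1.25], [-3.03, 1.67], [-3.05, -0], [-3.03, 3.03]. Speed limits (rad/s): [2.39, 2.39, 3.01, 3.14, 3.14, 3.14].

INTERFACE

Orientations are given as [roll, pitch, yaw] about the fixed x, y, z axes, in that order (R = Rz(yaw) Ry(pitch) Rx(roll)).
In Python, from station import arm gives the robot as it stands.
- The arm moves only by the tool move_arm, never from a script. Its argument "rows" is text: rows parted by semicolons, each of 7 numbers parted by spaces: the turn, a rotation vector about the tool's x, y, z in degrees, then the shift along the tool's x, y, z in m, then the finger opening in m, from 0 to 0.0876. A call has 1 to 8 rows; each row shifts and turns the commanded pose from where the row before left it, along the tool's axes as they then stand; what a row does not reach is not made up. A row lasts 1/8 s, in which the tool goes at most 62.5 mm and 10.7 degrees, less where a joint would pass 70% of its speed; a pose out of reach is approached as far as the arm can. A call is refused whole if a number of a shift passes 0.0625 or a number of a turn 10.7, either way. A call with a gripper value outside its range is refused whole. The fingers move at their own pace and stop on an object; "squeeze" is the grip in N (left out, the last holds). Time passes only in rows, so rows that do not move let the fingers close. It gives the time, the measured TCP pose, the force, the opening and the grip force at its end, in the units of the state.
- arm.get_state(): the state, without advancing time (a new reading comes with each control period).
- arm.grab_frame(name): name is "scene" or "top" or "wrist"; returns (picture, depth): 384x512x3 uint8, blue, green, red; 384x512 float32, m along the optical axis (not along the pixel's ray), 0 where there is no reading.
- arm.camera_model(name): a dict with "mtx" (3x3 intrinsics, pixels), "camera_from_world" (4x4, takes a point from world to camera coordinates); the wrist camera has in their place "mount" (4x4, takes a point from camera to tool coordinates, whose origin is the TCP and whose axes are the flange's). Camera axes: x right, y down, z forward; pixel columns grow to the right and rows downward; lengths in m; the calibration is good to about 2 mm. A picture is of the moment at which its call begins: read the wrist's pose just before it. camera_model takes no time and is no camera call.
- arm.job_done(): hands the job in; it is judged then, once.
The state is a dict: "t": time; "q": joint angles; "qd": joint speeds; "joint_efforts": joint torques, N m; "eef_pos": TCP position; "ee_rot": TCP orientation; "force": force on the tool from outside, world axes, zero at the start; "moment": the same for the moment, N m; "width": finger opening in m; "gripper_force": force on a finger pad.
Only numpy, scipy, OpenCV 4.12 (cv2) and the standard library are available. Lean on these libraries where they do the work, as an engineer would, in place of code of your own. Each camera call takes 0.05 s, during which the arm holds its last target. There are 200 camera calls.

## Working session

There is one attempt and no reset: what is moved stays moved. The work goes in short steps, Python scripts to look and compute and a tool call to move; the robot and the scene stay as the last step left them, time stands still between calls to the robot, and variables do not carry over. Pictures are saved under pics/ and viewed, at most 10 in all, crops included, and the job is handed in when it is done.

Besides the shell and the picture viewer there is one more tool, called as name(argument=value, ...), one argument or row to a line, values as JSON. move_arm: Moves the arm, as the interface text tells. Its arguments: {"type":"object","properties":{"rows":{"type":"string"},"squeeze":{"type":"number"}},"required":["rows"]}

```bash
ls; mkdir -p pics; cat > h.py <<'E'
import numpy as np,cv2
from station import arm
from scipy.spatial.transform import Rotation as R
def cam(n):
    m=arm.camera_model(n);K=np.array(m['mtx'])
    if n=='wrist':
        s=arm.get_state();T=np.eye(4);r=np.array(s['ee_rot'])
        T[:3,:3]=R.from_euler('xyz',r).as_matrix() if r.size==3 else r
        T[:3,3]=s['eef_pos'];W=T@np.array(m['mount'])
    else: W=np.linalg.inv(np.array(m['camera_from_world']))
    return K,W
def grab(n):
    K,W=cam(n);p,d=arm.grab_frame(n)
    v,u=np.mgrid[:384,:512];P=np.stack([(u-K[0,2])/K[0,0]*d,(v-K[1,2])/K[1,1]*d,d],-1)
    X=P@W[:3,:3].T+W[:3,3];X[d==0]=np.nan
    return p,d,X
E
python3 - <<'E'
from h import *
print(arm.get_state())
out=[]
for n in('scene','top'):
    p,d,X=grab(n);np.savez('pics/'+n,p=p,X=X);out.append(p);print(n,cam(n)[1].round(3).tolist())
cv2.imwrite('pics/a.png',cv2.resize(out[0],(800,600)));cv2.imwrite('pics/b.png',cv2.resize(out[1],(800,600)))
E
```

```text
pics
{'t': 0.0, 'q': array([-1.05288904e+00,  3.59412588e-01,  1.10560350e-02, -3.71269300e-04,
       -1.22409278e+00, -2.88110220e-01]), 'qd': array([-0.00159805, -0.00133924,  0.00071756, -0.0013555 , -0.0016883 ,
        0.00122149]), 'joint_efforts': array([ 1.02368849e-03, -5.82727182e+01,  2.93052775e+01,  6.99730530e+00,
        6.86197905e-03, -2.02287520e-04]), 'eef_pos': array([ 0.15363027, -0.65679227,  0.23360102]), 'ee_rot': array([ 3.13990860e+00, -1.35107399e-04, -2.91192191e+00]), 'force': array([-0.0604363 ,  0.81972914,  0.50390147]), 'moment': array([-0.03061362,  0.03785497, -0.01704733]), 'gripper_force': 0.0, 'width': 0.0878559935963179}
scene [[-0.784, -0.447, 0.43, 0.012], [-0.62, 0.555, -0.554, 0.792], [0.009, -0.701, -0.713, 1.062], [0.0, 0.0, 0.0, 1.0]]
top [[-0.018, -0.994, 0.104, 0.422], [-0.998, 0.024, 0.057, 0.048], [-0.059, -0.102, -0.993, 1.402], [0.0, 0.0, 0.0, 1.0]]
```

View pics/a.png

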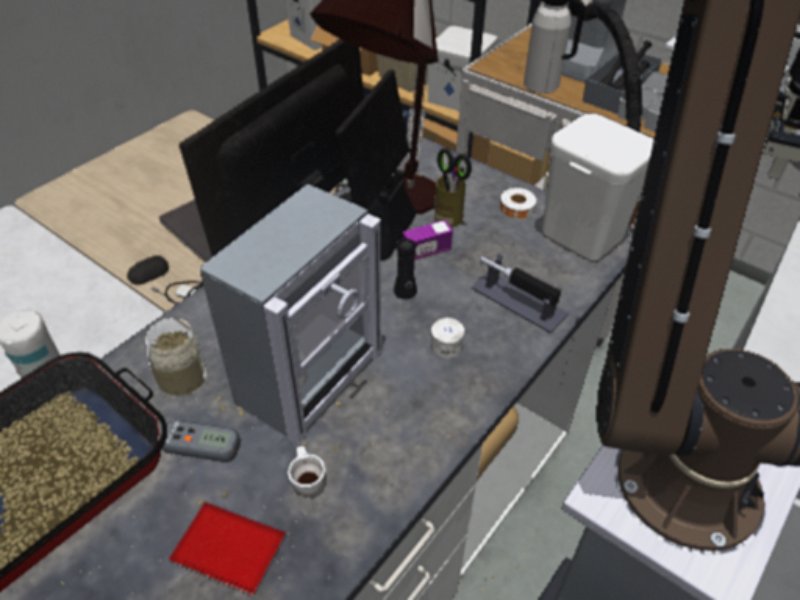

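View pics/b.png

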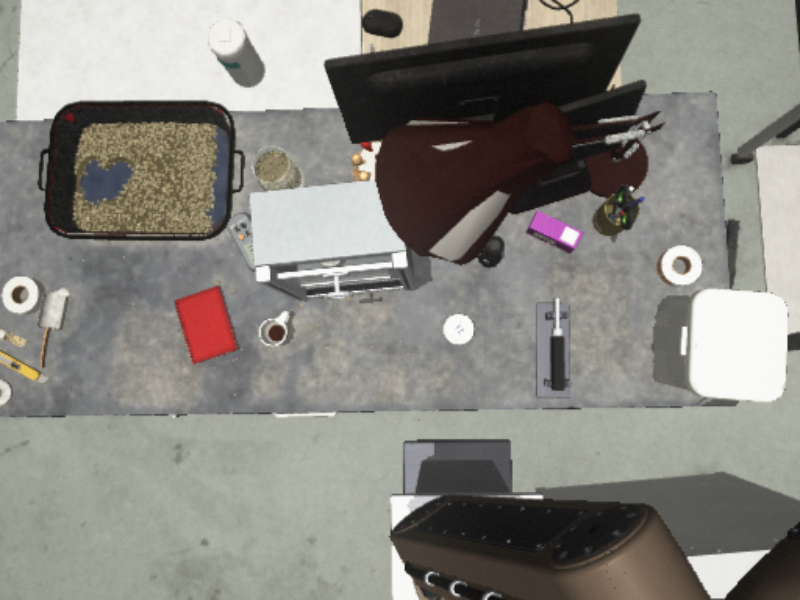

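Scene view: cabinet with the ring at (346,300), rest and pole at (520,285), hook towards the cabinet side. Top view: pole from (557,300) hook end to (557,385), cabinet front at about y=275, torch at (490,250), tin at (458,328), cup at (275,330).

```bash
python3 - <<'E'
from h import *
S=np.load('pics/scene.npz');T=np.load('pics/top.npz')
def at(D,u,v): return D['X'][int(v*.64),int(u*.64)].round(3)
X=T['X'];p=T['p'].astype(int)
# pole in top: region
sub=X[185:260,340:372].reshape(-1,3);g=p[185:260,340:372].reshape(-1,3).max(1)
h=sub[(sub[:,2]>.068)&(g<70)];print('handle top',len(h),np.median(h[:,2]),h.min(0),h.max(0))
def line(q):
    c=q[:,:2].mean(0);u=np.linalg.svd(q[:,:2]-c)[2][0];u*=np.sign(u[0]);return c,np.degrees(np.arctan2(u[1],u[0]))
print(line(h))
s=sub[(sub[:,2]>.055)&(g>100)];print('shank',len(s),s.min(0),s.max(0),line(s))
f=sub[(sub[:,2]>.003)&(sub[:,2]<.014)];c=cv2.minAreaRect(f[:,:2].astype(np.float32));print('foot',c)
# scene ring region
for n,(u,v) in dict(ring_c=(346,300),ringb=(348,318),ringt=(344,282),frL=(280,350),frR=(370,280),frTl=(279,310),frTr=(371,225),torch=(405,240),tin=(447,325),cup=(306,470)).items(): print(n,at(S,u,v))
for n,(u,v) in dict(lamp=(440,190),lamp2=(470,250),cabTopL=(262,200),torch=(490,250),monitor=(480,100),tin=(458,328),cup=(275,330),frL=(262,270),frR=(408,258),ring=(338,280),bin=(735,345)).items(): print('T',n,at(T,u,v))
cv2.imwrite('pics/c.png',cv2.resize(S['p'][120:280,165:265],(500,800))[:600])
# front plane: frame light points in scene
Y=S['X'];m=np.zeros((384,512),bool);m[130:285,170:250]=1
q=Y[m];q=q[(q[:,2]>.03)&(q[:,2]<.34)]
for x in np.arange(.4,.75,.01):
    k=(q[:,0]>=x)&(q[:,0]<x+.01)
    if k.sum()>5: print(round(x,2),k.sum(),q[k][:,1].min().round(3),q[k][:,1].max().round(3),np.median(q[k][:,2]).round(3))
E
```

```text
handle top 241 0.07781899846501306 [ 0.36997963 -0.2012566   0.06876003] [ 0.47325844 -0.17806202  0.08494045]
(array([ 0.4210275 , -0.18955075]), np.float64(-1.6381264379723588))
shank 123 [ 0.37542988 -0.21585236  0.05576781] [ 0.55622292 -0.16435206  0.08375131] (array([ 0.49487152, -0.19389669]), np.float64(-0.8060465752027209))
foot ((0.4567939043045044, -0.1993439495563507), (0.10224800556898117, 0.2464641034603119), 87.75775146484375)
ring_c [0.591 0.185 0.211]
ringb [0.59  0.185 0.17 ]
ringt [0.591 0.187 0.257]
frL [0.572 0.354 0.25 ]
frR [0.593 0.122 0.21 ]
frTl [0.57  0.346 0.333]
frTr [0.587 0.121 0.335]
torch [ 0.667 -0.077  0.131]
tin [ 0.502 -0.001  0.052]
cup [0.514 0.389 0.019]
T lamp [0.618 0.043 0.693]
T lamp2 [0.562 0.009 0.614]
T cabTopL [0.705 0.342 0.344]
T torch [ 0.647 -0.056  0.127]
T monitor [ 0.894 -0.036  0.272]
T tin [0.501 0.008 0.051]
T cup [0.504 0.4   0.019]
T frL [0.589 0.344 0.334]
T frR [0.614 0.1   0.254]
T ring [0.574 0.222 0.285]
T bin [ 0.449 -0.454  0.263]
0.54 104 0.2 0.249 0.267
0.55 40 0.202 0.247 0.275
0.56 558 0.218 0.356 0.207
0.57 630 0.212 0.357 0.208
0.58 2285 0.097 0.358 0.213
0.59 1228 0.1 0.358 0.234
0.6 639 0.1 0.358 0.316
0.61 203 0.103 0.359 0.066
0.62 185 0.101 0.359 0.034
0.63 174 0.106 0.359 0.037
0.64 118 0.107 0.289 0.033
0.65 71 0.107 0.238 0.032
0.66 25 0.109 0.114 0.222
0.67 23 0.11 0.117 0.209
0.68 23 0.11 0.137 0.199
0.69 24 0.111 0.167 0.183
0.7 22 0.112 0.117 0.166
0.71 20 0.111 0.117 0.155
0.72 150 0.113 0.249 0.134
0.73 56 0.114 0.187 0.129
```

View pics/c.png

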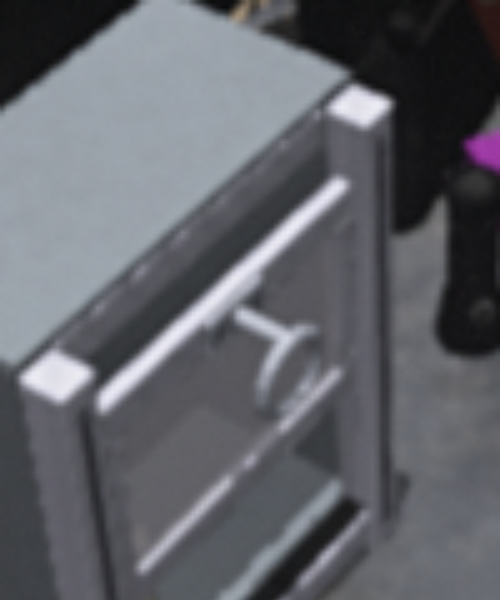

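Ring close-up confirms the ring on its stem near the sash top, hole facing front. Moving over the pole (lifted clear of the bin), measuring the ring from the stored data meanwhile.

move_arm(
  rows="0 0 7.1 0 0 -0.06 0.0876; 0 0 7.1 0 0 -0.06 0.0876; 0 0 0 -0.0275 0.0472 0 0.0876; 0 0 0 -0.0275 0.0472 0 0.0876; 0 0 0 -0.0275 0.0472 0 0.0876; 0 0 0 -0.0275 0.0472 0 0.0876; 0 0 0 -0.0275 0.0472 0 0.0876; 0 0 0 -0.0275 0.0472 0 0.0876",
)

```text
t: 1.1
eef_pos: [0.3242, -0.3753, 0.3544]
ee_rot: [3.141, -0.0, 3.123]
force: [0.4, 0.1, 1.2]
width: 0.0873
gripper_force: 0.0
```

move_arm(
  rows="0 0 0 -0.0275 0.0472 0 0.0876; 0 0 0 -0.0275 0.0472 0 0.0876; 0 0 0 -0.0275 0.0472 0 0.0876; 0 0 0 -0.0275 0.0472 0 0.0876; 0 0 0 0 0 0.04 0.0876; 0 0 0 0 0 0.04 0.0876; 0 0 0 0 0 0 0.0876; 0 0 0 0 0 0 0.0876",
)

```text
t: 2.1
eef_pos: [0.4379, -0.1907, 0.2761]
ee_rot: [-3.141, 0.001, 3.124]
force: [0.3, 0.1, 1.2]
width: 0.0875
gripper_force: 0.0
```

```bash
python3 - <<'E'
from h import *
s=arm.get_state();print(s['eef_pos'],s['ee_rot'],s['t'])
K,W=cam('wrist');print(W.round(3).tolist())
p,d,X=grab('wrist');np.savez('pics/w1',p=p,X=X);cv2.imwrite('pics/w1.png',p)
S=np.load('pics/scene.npz');Y=S['X'];m=np.zeros((384,512),bool);m[170:210,205:240]=1
q=Y[m];r=q[(q[:,0]<.566)&(q[:,2]>.2)];print('ring',len(r),r.min(0),r.max(0),r.mean(0))
# frame front-face fit at lateral posts
q=Y[130:285,170:250].reshape(-1,3)
L=q[(q[:,1]>.335)&(q[:,1]<.352)&(q[:,2]>.1)&(q[:,2]<.32)];Rr=q[(q[:,1]>.108)&(q[:,1]<.122)&(q[:,2]>.1)&(q[:,2]<.32)]
for a in(L,Rr): print(len(a),np.percentile(a[:,0],[5,25,50,75]).round(4),a[:,1].mean().round(3))
E
```

```text
[ 0.43785086 -0.19069418  0.27607964] [-3.14077631e+00  1.22935436e-03  3.12360959e+00] 2.1
[[0.018, 0.95, 0.312, 0.352], [1.0, -0.017, -0.006, -0.189], [-0.0, 0.312, -0.95, 0.425], [0.0, 0.0, 0.0, 1.0]]
ring 151 [0.54176945 0.20028109 0.23920166] [0.56479996 0.2493876  0.28963394] [0.54938643 0.22588284 0.26745608]
316 [0.5665 0.5675 0.5682 0.5691] 0.344
550 [0.5839 0.5857 0.5942 0.6727] 0.115
```

View pics/w1.png

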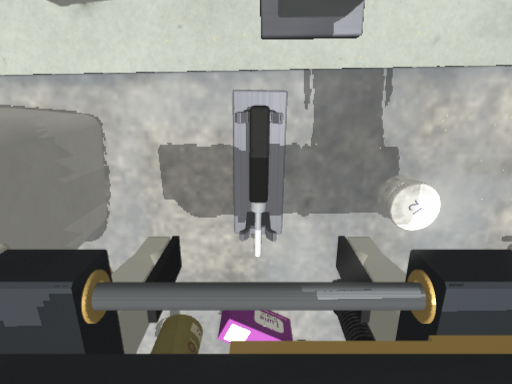

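Wrist view: pole's handle from (258,107) to (258,202), shank tip at (257,255), centred between the fingers; nothing in the way.

```bash
python3 - <<'E'
from h import *
T=np.load('pics/w1.npz');X=T['X'];p=T['p'].astype(int)
a=X[85:262,225:292].reshape(-1,3);g=p[85:262,225:292].reshape(-1,3).max(1)
h=a[(g<45)&(a[:,2]>.066)&(abs(a[:,1]+.19)<.03)];print('handle',len(h),np.median(h[:,2]),h.min(0).round(4),h.max(0).round(4))
for lo in np.arange(.36,.48,.01):
    k=h[(h[:,0]>=lo)&(h[:,0]<lo+.01)]
    if len(k)>3: print(round(lo,2),k[:,1].min().round(4),k[:,1].max().round(4),np.median(k[:,2]).round(4))
s=a[(g>120)&(a[:,2]>.05)&(a[:,0]>.48)]
for lo in np.arange(.48,.57,.01):
    k=s[(s[:,0]>=lo)&(s[:,0]<lo+.01)]
    if len(k)>3: print('s',round(lo,2),k[:,1].min().round(4),k[:,1].max().round(4),np.median(k[:,2]).round(4))
b=X[60:262,215:300].reshape(-1,3);f=b[(b[:,2]>.005)&(b[:,2]<.012)];print('foot',cv2.minAreaRect(f[:,:2].astype(np.float32)),f.min(0),f.max(0))
E
```

```text
handle 832 0.07828687638793033 [ 0.367  -0.2013  0.0679] [ 0.4742 -0.1804  0.0806]
0.36 -0.1976 -0.1804 0.072
0.37 -0.199 -0.1987 0.0764
0.38 -0.1992 -0.199 0.0766
0.39 -0.1995 -0.1993 0.0767
0.4 -0.1997 -0.1995 0.0767
0.41 -0.1999 -0.1976 0.0778
0.42 -0.2002 -0.181 0.0784
0.43 -0.2005 -0.1811 0.0785
0.44 -0.2007 -0.1812 0.0783
0.45 -0.201 -0.1812 0.0783
0.46 -0.2013 -0.1825 0.0784
0.47 -0.2013 -0.1826 0.0782
s 0.48 -0.2009 -0.1837 0.0695
s 0.49 -0.2009 -0.185 0.0654
s 0.5 -0.1964 -0.19 0.0654
s 0.51 -0.2148 -0.1708 0.065
s 0.52 -0.215 -0.1708 0.0653
s 0.53 -0.197 -0.1905 0.065
s 0.54 -0.1973 -0.1907 0.0648
s 0.55 -0.1973 -0.1908 0.0648
foot ((0.4500032365322113, -0.19088496267795563), (0.06977507472038269, 0.19932448863983154), 88.1826400756836) [ 0.34981423 -0.22842217  0.00501555] [ 0.55056187 -0.15304023  0.01152776]
```

move_arm(
  rows="0 0 0.7 0.002 0 0.05 0.0876; 0 0 0 0 0 0.05 0.0876; 0 0 0 0 0 0.05 0.0876; 0 0 0 0 0 0.04 0.0876; 0 0 0 0 0 0.02 0.0876; 0 0 0 0 0 0.015 0.0876; 0 0 0 0 0 0 0.0876; 0 0 0 0 0 0 0.0876",
)

```text
t: 3.15
eef_pos: [0.4364, -0.1905, 0.0508]
ee_rot: [-3.141, 0.002, 3.111]
force: [-0.2, -0.0, 0.2]
width: 0.0875
gripper_force: 0.0
```

move_arm(
  rows="0 0 0 0 0 0 0.04; 0 0 0 0 0 0 0.015; 0 0 0 0 0 0 0.01; 0 0 0 0 0 0 0.005; 0 0 0 0 0 0 0.005; 0 0 0 0 0 0 0.005; 0 0 0 0 0 0 0.005; 0 0 0 0 0 0 0.005",
  squeeze=35,
)

```text
t: 4.15
eef_pos: [0.4352, -0.1903, 0.0495]
ee_rot: [-3.142, -0.0, 3.111]
force: [-0.3, 0.1, -0.0]
width: 0.0215
gripper_force: 35.0
```

move_arm(
  rows="0 0 0 0 0 -0.02 0.005; 0 0 0 0 0 -0.04 0.005; 0 0 0 0 0 -0.05 0.005; 0 0 0 0 0 -0.05 0.005; 0 0 0 0 0 -0.03 0.005; 0 0 0 0 0 -0.02 0.005; 0 0 0 0 0.03 0 0.005; 0 0 0 0 0.05 0 0.005",
)

```text
t: 5.15
eef_pos: [0.4373, -0.11, 0.2594]
ee_rot: [3.141, -0.0, 3.109]
force: [1.7, 0.6, -0.7]
width: 0.0222
gripper_force: 35.0
```

move_arm(
  rows="0 0 0 0 0.05 0 0.005; 0 0 0 0 0.05 0 0.005; 0 0 0 0 0.05 0 0.005; 0 0 -1.5 0.018 0.05 0 0.005; 0 0 -1.5 0.018 0.045 0 0.005; 0 0 -1.5 0.018 0.045 0 0.005; 0 0 -1.5 0.012 0.031 0 0.005; 0 0 0 0 0 0 0.005",
)

```text
t: 6.15
eef_pos: [0.3744, 0.2118, 0.2593]
ee_rot: [3.142, -0.0, -3.064]
force: [-0.2, -0.2, -1.3]
width: 0.022
gripper_force: 35.0
```

```bash
python3 - <<'E'
from h import *
s=arm.get_state();print(s['eef_pos'],s['ee_rot'],s['t'],s['force'],s['width'])
p,d,X=grab('scene');np.savez('pics/s2',p=p,X=X)
p2,d,X2=grab('top');np.savez('pics/t2',p=p2,X=X2)
w,d,X3=grab('wrist');np.savez('pics/w2',p=w,X=X3)
c=cv2.resize(p[130:250,170:290],(600,600),interpolation=cv2.INTER_CUBIC);cv2.imwrite('pics/d.png',c)
cv2.imwrite('pics/e.png',np.hstack([cv2.resize(p2,(400,300)),cv2.resize(w,(400,300))]))
E
```

```text
[0.3744166  0.21177354 0.25929838] [ 3.14154037e+00 -4.89691419e-04 -3.06387189e+00] 6.15 [-0.15548143 -0.22036883 -1.27816585] 0.02203027046824953
```

View pics/d.png

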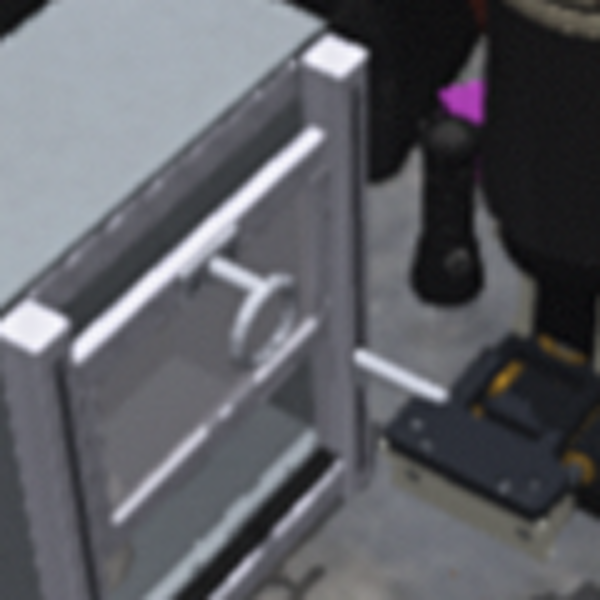

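View pics/e.png

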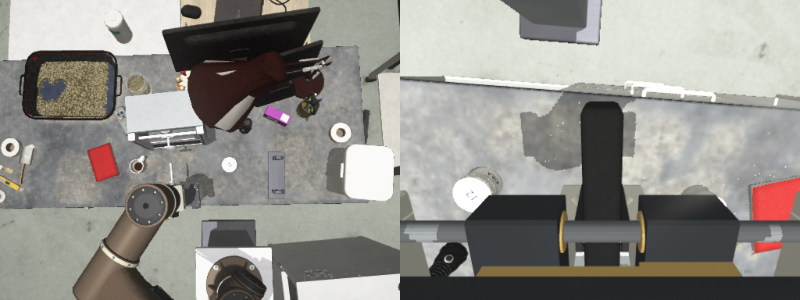

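Scene crop: ring centred about (268,320) crop px, shank from (358,352) to (445,398), not yet overlapping. Measure both in the same camera.

```bash
python3 - <<'E'
from h import *
from scipy.optimize import least_squares
T=np.load('pics/s2.npz');X=T['X']
K,W=cam('scene');V=np.linalg.inv(W)
# shank
s=X[195:213,239:262].reshape(-1,3);s=s[(s[:,2]>.22)&(s[:,0]<.52)&(s[:,0]>.41)]
print('shank',len(s),s.min(0).round(4),s.max(0).round(4))
for lo in np.arange(.42,.51,.01):
    k=s[(s[:,0]>=lo)&(s[:,0]<lo+.01)]
    if len(k)>2: print(round(lo,2),len(k),k.mean(0).round(4),k.max(0).round(4))
r=X[180:206,213:233].reshape(-1,3);r=r[(r[:,0]<.562)&(r[:,0]>.53)&(r[:,2]>.2)]
print('ring',len(r),r.min(0).round(4),r.max(0).round(4))
yaw=np.radians(4.3);c,sn=np.cos(yaw),np.sin(yaw)
l=r@np.array([[c,sn,0],[-sn,c,0],[0,0,1]]).T
l=l[l[:,0]<np.median(l[:,0])+.006]
# surface pts of torus: dist to torus=4mm wire radius, major 22
def f(p):
    a=np.hypot(l[:,1]-p[1],l[:,2]-p[2])-.022
    return np.hypot(a,l[:,0]-p[0])-.004
o=least_squares(f,[np.median(l[:,0])+.002,l[:,1].mean(),l[:,2].mean()],loss='soft_l1',f_scale=.001)
q=o.x;print('local',q,'rms',np.sqrt((o.fun**2).mean()),len(l),'world',c*q[0]-sn*q[1],sn*q[0]+c*q[1],q[2])
def f2(p):
    c,s_=np.cos(p[3]),np.sin(p[3]);m=r-p[:3];x=c*m[:,0]+s_*m[:,1];y=-s_*m[:,0]+c*m[:,1]
    return np.hypot(np.hypot(y,m[:,2])-.022,x)-.004
o=least_squares(f2,[.547,.225,.265,.075],loss='soft_l1',f_scale=.001);print('free yaw',o.x)
# post fronts
for ya,yb in((.335,.352),(.108,.122)):
    a=X[130:285,170:250].reshape(-1,3);a=a[(a[:,1]>ya)&(a[:,1]<yb)&(a[:,2]>.2)&(a[:,2]<.32)];h,e=np.histogram(a[:,0],np.arange(.55,.62,.001));i=h.argmax();print('post',e[i],h[i],a[:,1].mean())
E
```

```text
shank 74 [0.4426 0.2146 0.2588] [0.4935 0.2258 0.2781]
0.44 8 [0.4472 0.2178 0.2752] [0.4497 0.2213 0.2775]
0.45 12 [0.456  0.2196 0.275 ] [0.4599 0.2243 0.2778]
0.46 14 [0.4654 0.2208 0.2746] [0.4697 0.223  0.2781]
0.47 13 [0.475  0.2211 0.275 ] [0.4786 0.2258 0.2772]
0.48 21 [0.486  0.2223 0.2703] [0.4899 0.2249 0.278 ]
0.49 6 [0.4917 0.2222 0.2715] [0.4935 0.2241 0.2753]
ring 148 [0.5432 0.2003 0.2391] [0.5616 0.2499 0.2892]
local [0.56509178 0.18242549 0.26204264] rms 0.0012018161771284958 134 world 0.5498230955822615 0.22428184643974808 0.26204263580426834
free yaw [0.55025473 0.22423576 0.26224795 0.07563249]
post 0.5680000000000001 64 0.3440932955014948
post 0.5850000000000001 46 0.11474640458196758
```

move_arm(
  rows="0 0 0 0 -0.001 0.0025 0.005; 0 0 0 -0.02 0 0 0.005; 0 0 0 -0.02 0 0 0.005; 0 0 0 -0.01 0 0 0.005; 0 0 0 -0.01 0 0 0.005; 0 0 0 -0.01 0 0 0.005; 0 0 0 -0.005 0 0 0.005; 0 0 0 0 0 0 0.005",
)

```text
t: 7.3
eef_pos: [0.4504, 0.2148, 0.257]
ee_rot: [-3.141, -0.0, -3.067]
force: [-0.1, 0.2, -1.9]
width: 0.0218
gripper_force: 35.0
```

```bash
python3 - <<'E'
from h import *
s=arm.get_state();print(s['eef_pos'],s['ee_rot'],s['t'],s['force'],s['moment'],s['width'])
p,d,X=grab('scene');np.savez('pics/s3',p=p,X=X)
c=cv2.resize(p[150:230,190:290],(750,600),interpolation=cv2.INTER_CUBIC);cv2.imwrite('pics/f.png',c)
E
```

```text
[0.45037243 0.21482349 0.25695043] [-3.1414721e+00 -2.3782113e-04 -3.0673946e+00] 7.3 [-0.07497692  0.21041434 -1.90308099] [-0.0238474   0.06931806  0.00019543] 0.021776762097243694
```

View pics/f.png

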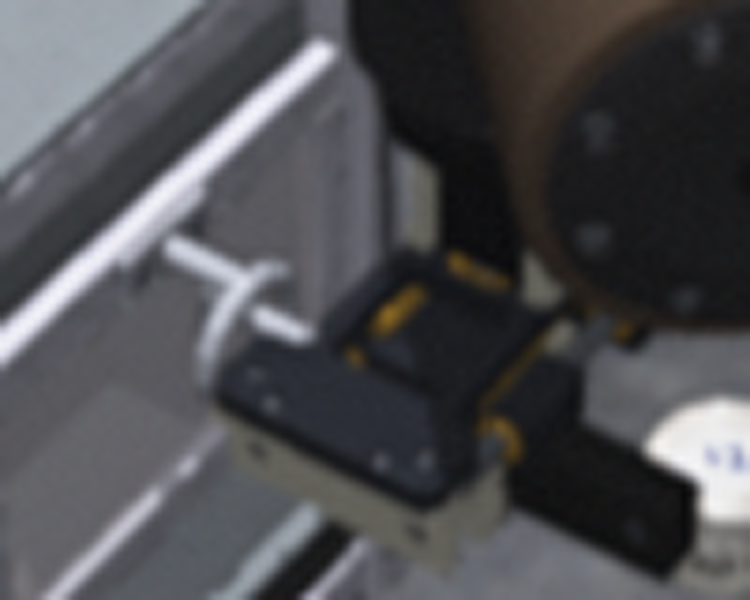

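Shank passes into the ring with no contact force. Pull down with firm grip.

move_arm(
  rows="0 0 0 0 0 0 0.003; 0 0 0 0 0 0 0.003; 0 0 0 0 0 0.006 0.003; 0 0 0 0 0 0.006 0.003; 0 0 0 0 0 0.006 0.003; 0 0 0 0 0 0.006 0.003; 0 0 0 0 0 0.006 0.003; 0 0 0 0 0 0.006 0.003",
  squeeze=60,
)

```text
t: 8.35
eef_pos: [0.4503, 0.2148, 0.2207]
ee_rot: [3.142, 0.0, -3.067]
force: [-0.2, -0.0, 0.9]
width: 0.0219
gripper_force: 60.0
```

move_arm(
  rows="0 0 0 0 0 0.006 0.003; 0 0 0 0 0 0.006 0.003",
)

```text
t: 8.6
eef_pos: [0.4503, 0.2148, 0.2087]
ee_rot: [3.142, 0.0, -3.067]
force: [-1.4, -0.5, 0.2]
width: 0.0216
gripper_force: 60.0
```

```bash
python3 - <<'E'
from h import *
s=arm.get_state();print(s['eef_pos'],s['ee_rot'],s['t'],s['force'],s['moment'],s['width'])
p,d,X=grab('scene');np.savez('pics/s4',p=p,X=X)
r=X[180:225,205:235].reshape(-1,3);r=r[(r[:,0]<.562)&(r[:,0]>.535)&(r[:,2]>.18)&(r[:,1]>.233)];print(r.min(0),r.max(0))
q=np.load('pics/s3.npz')['X'][180:225,205:235].reshape(-1,3);r=q[(q[:,0]<.562)&(q[:,0]>.535)&(q[:,2]>.18)&(q[:,1]>.233)];print(r.min(0),r.max(0))
cv2.imwrite('pics/g.png',cv2.resize(p[150:230,190:290],(750,600),interpolation=cv2.INTER_CUBIC))
E
```

```text
[0.45029305 0.21482749 0.2087026 ] [ 3.14156693e+00  8.24491501e-05 -3.06710296e+00] 8.6 [-1.39011116 -0.52789204  0.24857106] [-0.0247409   0.01875182  0.03153129] 0.021575067582310963
[0.54287476 0.23314201 0.2146593 ] [0.55250579 0.24947935 0.26071806]
[0.54411235 0.23306878 0.25330392] [0.55294337 0.24968364 0.28799385]
```

Sash follows (ring fell 27 mm, drag about 1.5–2 N). Continue.

move_arm(
  rows="0 0 0 0 0 0.006 0.003; 0 0 0 0 0 0.006 0.003; 0 0 0 0 0 0.006 0.003; 0 0 0 0 0 0.006 0.003; 0 0 0 0 0 0.006 0.003; 0 0 0 0 0 0.005 0.003",
)

```text
t: 9.4
eef_pos: [0.4503, 0.2149, 0.1737]
ee_rot: [3.142, 0.0, -3.067]
force: [0.4, 1.2, 0.4]
width: 0.0216
gripper_force: 60.0
```

move_arm(
  rows="0 0 0 0 0 0.002 0.003; 0 0 0 0 0 0.002 0.003",
)

```text
t: 9.65
eef_pos: [0.4502, 0.2148, 0.17]
ee_rot: [-3.142, -0.0, -3.067]
force: [-0.4, 1.1, 0.6]
width: 0.0222
gripper_force: 60.0
```

move_arm(
  rows="0 0 0 0 0 0.002 0.003; 0 0 0 0 0 0.002 0.003",
)

```text
t: 9.9
eef_pos: [0.4502, 0.2148, 0.166]
ee_rot: [3.142, -0.0, -3.067]
force: [0.7, 0.2, 0.2]
width: 0.0218
gripper_force: 60.0
```

move_arm(
  rows="0 0 0 0 0 0.002 0.003; 0 0 0 0 0 0.002 0.003",
)

```text
t: 10.15
eef_pos: [0.4503, 0.2148, 0.162]
ee_rot: [3.142, 0.0, -3.067]
force: [0.3, 0.7, 0.1]
width: 0.0215
gripper_force: 60.0
```

```bash
python3 - <<'E'
from h import *
p,d,X=grab('scene');np.savez('pics/s5',p=p,X=X)
g=p.astype(int).max(2)
yaw=.0756;c,s=np.cos(yaw),np.sin(yaw);Y=X-[.5765,.2295,0];l=np.stack([c*Y[...,0]+s*Y[...,1],-s*Y[...,0]+c*Y[...,1],Y[...,2]],-1)
m=(abs(l[...,1])<.1)&(l[...,0]>-.012)&(l[...,0]<.03)&(l[...,2]>0)&(l[...,2]<.11)
a=l[m];b=g[m]
for z in np.arange(0,.11,.004):
    k=(a[:,2]>=z)&(a[:,2]<z+.004)
    if k.sum(): print(z.round(3),k.sum(),np.percentile(a[k][:,0],[5,50,95]).round(4),'bright',np.percentile(b[k],[10,50,90]))
cv2.imwrite('pics/h.png',cv2.resize(p[190:290,170:270],(600,600),interpolation=cv2.INTER_CUBIC))
E
```

```text
0.0 168 [-0.0106 -0.0017  0.0086] bright [ 69.7 104.  117.3]
0.004 12 [-0.0089 -0.003   0.0037] bright [ 87.  108.5 138.9]
0.012 7 [0.0033 0.0039 0.0047] bright [84.6 88.  90.6]
0.016 23 [0.0016 0.0029 0.0044] bright [85.  89.  93.8]
0.02 35 [0.0018 0.0031 0.0048] bright [90.4 93.  97.6]
0.024 33 [0.0014 0.0035 0.0049] bright [ 94.2 103.  120. ]
0.028 48 [0.0017 0.0044 0.0296] bright [113.1 144.  159. ]
0.032 46 [0.0024 0.0058 0.0278] bright [104.  147.5 172. ]
0.036 56 [0.0023 0.0048 0.0088] bright [ 46.  151.5 189. ]
0.04 83 [0.0056 0.0113 0.0195] bright [23. 43. 87.]
0.044 105 [0.0058 0.0119 0.0186] bright [ 22.   31.  101.4]
0.048 9 [0.0055 0.0101 0.0171] bright [ 21.8  25.  125.2]
0.072 15 [0.0084 0.0092 0.0099] bright [ 94.4 123.  126. ]
0.076 29 [0.0074 0.0085 0.0103] bright [ 91.6 100.  124.4]
0.08 41 [0.0066 0.0086 0.0105] bright [ 89.  94. 102.]
0.084 28 [0.0068 0.0084 0.0111] bright [ 90.  102.5 116.6]
0.088 45 [0.0066 0.0082 0.0115] bright [ 98.2 134.  163.8]
0.092 74 [0.0068 0.0093 0.0127] bright [122.  174.5 203.7]
0.096 46 [0.0069 0.0105 0.0129] bright [114.5 142.  206. ]
0.1 36 [0.0077 0.0111 0.0131] bright [105. 116. 135.]
0.104 26 [0.0075 0.0111 0.0127] bright [ 91.5 107.  111.5]
0.108 22 [0.0094 0.011  0.0132] bright [ 97.3 106.  108.9]
```

View pics/h.png

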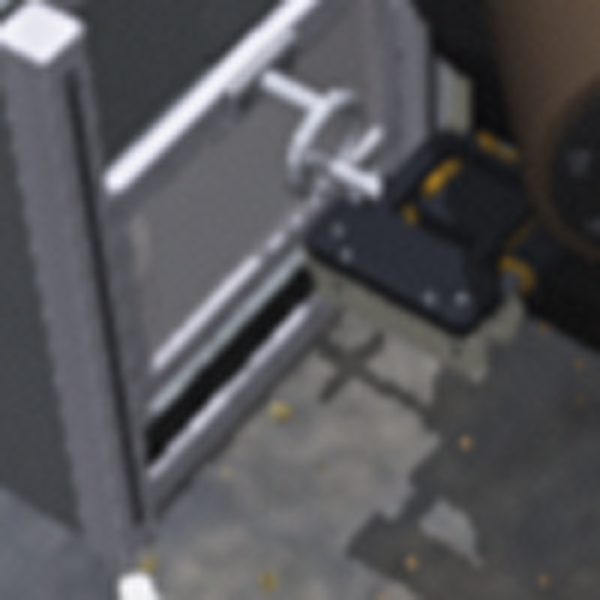

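Picture shows the shank on the ring's lower inside; sash lower edge about z 0.073, black seal top about 0.046: ~26 mm to go. Go 17 mm, then finely.

move_arm(
  rows="0 0 0 0 0 0.003 0.003; 0 0 0 0 0 0.003 0.003; 0 0 0 0 0 0.003 0.003; 0 0 0 0 0 0.003 0.003; 0 0 0 0 0 0.003 0.003; 0 0 0 0 0 0.002 0.003",
)

```text
t: 10.95
eef_pos: [0.4502, 0.2148, 0.1448]
ee_rot: [-3.142, -0.0, -3.067]
force: [-1.3, 0.0, -0.7]
width: 0.0214
gripper_force: 60.0
```

move_arm(
  rows="0 0 0 0 0 0.001 0.003; 0 0 0 0 0 0.001 0.003; 0 0 0 0 0 0 0.003",
)

```text
t: 11.32
eef_pos: [0.4502, 0.2148, 0.143]
ee_rot: [-3.141, -0.0, -3.067]
force: [-0.5, -0.1, 0.1]
width: 0.0216
gripper_force: 60.0
```

move_arm(
  rows="0 0 0 0 0 0.001 0.003; 0 0 0 0 0 0.001 0.003; 0 0 0 0 0 0 0.003",
)

```text
t: 11.7
eef_pos: [0.4502, 0.2148, 0.141]
ee_rot: [-3.142, -0.0, -3.067]
force: [-0.0, 0.3, 0.3]
width: 0.0217
gripper_force: 60.0
```

```bash
cat > f.py <<'E'
from h import *
F=[];M=[]
for i in range(6):
    arm.grab_frame('top');s=arm.get_state();F.append(s['force']);M.append(s['moment'])
print(s['t'],s['eef_pos'],np.mean(F,0),np.std(F,0),np.mean(M,0))
E
python3 f.py
```

```text
12.0 [0.45023713 0.21480489 0.14105055] [ 0.19745449  0.68980172 -0.61520915] [0.42858835 0.28279207 0.45127373] [ 0.15903238 -0.08579427  0.00338701]
```

move_arm(
  rows="0 0 0 0 0 0.001 0.003; 0 0 0 0 0 0.001 0.003; 0 0 0 0 0 0 0.003",
)

```text
t: 12.38
eef_pos: [0.4502, 0.2148, 0.139]
ee_rot: [-3.142, -0.0, -3.067]
force: [0.4, -0.1, -1.3]
width: 0.0219
gripper_force: 60.0
```

move_arm(
  rows="0 0 0 0 0 0.001 0.003; 0 0 0 0 0 0 0.003",
)

```text
t: 12.62
eef_pos: [0.4502, 0.2148, 0.138]
ee_rot: [-3.142, -0.0, -3.067]
force: [0.1, 0.1, -0.7]
width: 0.0215
gripper_force: 60.0
```

```bash
python3 f.py
```

```text
12.925 [0.45022374 0.21478961 0.13801654] [ 0.04082173  0.50916573 -0.61834817] [0.61981311 0.26588389 0.32773214] [ 0.16005575 -0.04945441  0.03690355]
```

move_arm(
  rows="0 0 0 0 0 0.001 0.003; 0 0 0 0 0 0.001 0.003",
)

```text
t: 13.18
eef_pos: [0.4503, 0.2148, 0.136]
ee_rot: [3.142, 0.0, -3.067]
force: [-0.9, 0.7, 0.1]
width: 0.0219
gripper_force: 60.0
```

```bash
python3 f.py
```

```text
13.475 [0.45021659 0.21476161 0.13600356] [-0.14412601  0.07894116 -0.31338264] [0.34303714 0.3704965  0.3298622 ] [ 0.14338291 -0.09586443  0.06544271]
```

move_arm(
  rows="0 0 0 0 0 0.001 0.003; 0 0 0 0 0 0.0005 0.003",
)

```text
t: 13.72
eef_pos: [0.4502, 0.2148, 0.1345]
ee_rot: [3.142, 0.0, -3.067]
force: [-0.2, 1.0, -0.1]
width: 0.0216
gripper_force: 60.0
```

```bash
python3 f.py
```

```text
14.025 [0.45026451 0.21484016 0.13455571] [-0.24799068  0.17558914 -0.31018865] [0.50212049 0.4614934  0.29348799] [ 0.15639494 -0.06389578  0.04916409]
```

move_arm(
  rows="0 0 0 0 0 0.001 0.003; 0 0 0 0 0 0.0005 0.003",
)

```text
t: 14.28
eef_pos: [0.4503, 0.2148, 0.133]
ee_rot: [-3.142, 0.0, -3.067]
force: [-1.0, 0.7, 0.4]
width: 0.0217
gripper_force: 60.0
```

```bash
python3 f.py;python3 - <<'E'
from h import *
p,d,X=grab('scene');g=p.astype(int).max(2)
yaw=.0756;c,s=np.cos(yaw),np.sin(yaw);Y=X-[.5765,.2295,0];l=np.stack([c*Y[...,0]+s*Y[...,1],-s*Y[...,0]+c*Y[...,1],Y[...,2]],-1)
m=(abs(l[...,1])<.1)&(l[...,0]>-.012)&(l[...,0]<.03)&(l[...,2]>0)&(l[...,2]<.2)
a=l[m];b=g[m]
for z in np.arange(.03,.09,.004):
    k=(a[:,2]>=z)&(a[:,2]<z+.004)
    if k.sum(): print(z.round(3),k.sum(),np.percentile(a[k][:,0],[5,50,95]).round(4),'bright',np.percentile(b[k],[10,50,90]))
n=(l[...,1]>.005)&(l[...,1]<.03)&(l[...,0]<-.01)&(l[...,0]>-.04)&(l[...,2]>.12);print('ring',l[n].min(0),l[n].max(0))
E
```

```text
14.575 [0.45028035 0.21482727 0.13307298] [-0.07887739  0.35171188  0.12712243] [0.33483891 0.69853092 0.42760518] [ 0.13044083 -0.05019725  0.03527056]
0.03 27 [0.0022 0.0033 0.0068] bright [116.2 150.  192.8]
0.034 56 [0.0022 0.005  0.0076] bright [104.  155.  189.5]
0.038 43 [0.0023 0.006  0.0083] bright [ 41.   89.  156.6]
0.042 57 [0.0053 0.0073 0.0097] bright [41.6 52.  69.4]
0.046 41 [0.0052 0.0085 0.0099] bright [51. 78. 89.]
0.05 31 [0.0071 0.0082 0.0099] bright [84. 91. 98.]
0.054 38 [0.0065 0.0081 0.01  ] bright [ 90.4  99.  127.6]
0.058 46 [0.0062 0.0085 0.0101] bright [ 97.  115.5 152.5]
0.062 54 [0.0065 0.0091 0.0124] bright [119.2 169.  199. ]
0.066 49 [0.0072 0.0098 0.0127] bright [123.2 177.  207.4]
0.07 35 [0.0082 0.0108 0.0127] bright [105.6 132.  161.6]
0.074 29 [0.0093 0.0109 0.0125] bright [115.  121.  129.8]
0.078 39 [0.0078 0.0112 0.0126] bright [ 98.2 115.  120. ]
0.082 34 [0.0078 0.0109 0.0123] bright [ 97.4 110.  117.4]
0.086 31 [0.0081 0.0112 0.0128] bright [102. 108. 111.]
ring [-0.03261631  0.00549681  0.13790393] [-0.02327117  0.02179347  0.18384762]
```

move_arm(
  rows="0 0 0 0 0 0.0005 0.003; 0 0 0 0 0 0.0005 0.003",
)

```text
t: 14.88
eef_pos: [0.4504, 0.2149, 0.1324]
ee_rot: [3.141, 0.0, -3.067]
force: [-2.3, -0.1, 4.8]
width: 0.0221
gripper_force: 60.0
```

```bash
python3 f.py
```

```text
15.175 [0.45038253 0.21488141 0.13231695] [-2.72337766 -0.10708908  4.75837905] [0.37140376 0.4001596  0.60483628] [-6.92648841e-02  3.51587194e-01  5.61248890e-05]
```

Seal reached: pull about 6 N (4.8 + 1.3 pole weight), inside the 5–10 N window. Stop pulling, raise the hook to mid-ring.

move_arm(
  rows="0 0 0 0 0 -0.001 0.003; 0 0 0 0 0 -0.002 0.003; 0 0 0 0 0 -0.004 0.003; 0 0 0 0 0 -0.005 0.003; 0 0 0 0 0 -0.005 0.003; 0 0 0 0 0 -0.003 0.003; 0 0 0 0 0 0 0.003",
)

```text
t: 16.05
eef_pos: [0.4504, 0.2149, 0.1524]
ee_rot: [3.141, 0.0, -3.067]
force: [0.8, 0.9, -1.5]
width: 0.0211
gripper_force: 60.0
```

```bash
python3 f.py; python3 - <<'E'
from h import *
from scipy.optimize import least_squares
p,d,X=grab('scene')
yaw=.0756;c,s=np.cos(yaw),np.sin(yaw);Y=X-[.550,.2242,0];l=np.stack([c*Y[...,0]+s*Y[...,1],-s*Y[...,0]+c*Y[...,1],Y[...,2]],-1)
n=(abs(l[...,1])<.03)&(l[...,0]<.003)&(l[...,0]>-.006)&(l[...,2]>.1)&(l[...,2]<.2);n&=~((abs(l[...,1])<.006)&(l[...,2]<.165))
q=l[n];print(len(q),q.min(0),q.max(0))
f=lambda p:np.hypot(np.hypot(q[:,1]-p[1],q[:,2]-p[2])-.022,q[:,0]-p[0])-.004
o=least_squares(f,[0,0,.158],loss='soft_l1',f_scale=.001);print('ring local',o.x)
k=(abs(l[...,1])<.008)&(l[...,0]<-.008)&(l[...,0]>-.06)&(l[...,2]>.1)&(l[...,2]<.19);q=l[k]
for x in np.arange(-.06,-.005,.008):
    m=(q[:,0]>=x)&(q[:,0]<x+.008)
    if m.sum()>2: print('shank',x.round(3),m.sum(),q[m].mean(0).round(4),q[m].max(0).round(4))
cv2.imwrite('pics/i.png',cv2.resize(p[180:260,190:290],(750,600),interpolation=cv2.INTER_CUBIC))
E
```

```text
16.35 [0.45018023 0.21474325 0.15189884] [-8.73341226e-02 -3.22964316e-04 -1.41695980e+00] [0.75800603 0.16341373 0.30597789] [ 0.00153178 -0.00573848  0.01321585]
99 [-0.00584619 -0.02308466  0.1405979 ] [0.00190984 0.02560183 0.18969517]
ring local [-0.0002592   0.00077553  0.16062577]
shank -0.028 8 [-0.0239 -0.      0.1678] [-0.0208  0.002   0.17  ]
shank -0.02 9 [-0.0155 -0.0002  0.1687] [-0.0123  0.0033  0.1713]
```

View pics/i.png

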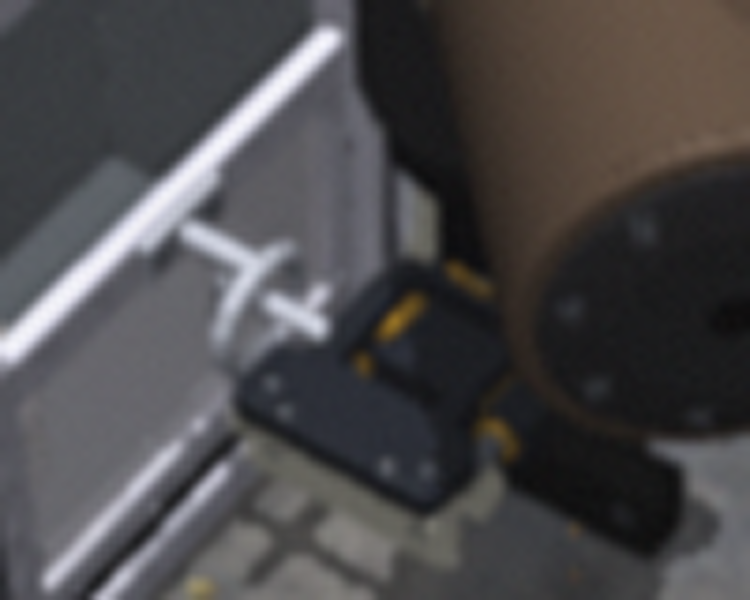

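Picture: sash lower bar down at the seal, shank free in the ring. Raise 1.5 mm more and withdraw straight out.

move_arm(
  rows="0 0 0 0 0 -0.0015 0.003; 0 0 0 0.004 0 0 0.003; 0 0 0 0.004 0 0 0.003; 0 0 0 0.004 0 0 0.003; 0 0 0 0.004 0 0 0.003",
)

```text
t: 17.02
eef_pos: [0.4339, 0.2136, 0.1536]
ee_rot: [3.142, 0.0, -3.067]
force: [-0.4, -0.2, -1.6]
width: 0.0221
gripper_force: 60.0
```

```bash
python3 f.py
```

```text
17.325 [0.43437333 0.21367946 0.15360648] [ 0.03831401  0.11683328 -1.11784826] [0.46979051 0.54068602 0.59426926] [-0.00870631  0.02228271  0.01506275]
```

move_arm(
  rows="0 0 0 0.01 0 0 0.003; 0 0 0 0.02 0 0 0.003; 0 0 0 0.025 0 0 0.003; 0 0 0 0.005 0 0 0.003; 0 0 0 0 0 -0.03 0.003; 0 0 0 0 0 -0.05 0.003; 0 0 0 0 0 -0.025 0.003; 0 0 0 0 0 0 0.003",
)

```text
t: 18.32
eef_pos: [0.3749, 0.21, 0.2606]
ee_rot: [3.138, 0.003, -3.067]
force: [-0.7, -0.7, -2.1]
width: 0.0218
gripper_force: 60.0
```

```bash
python3 f.py; python3 - <<'E'
from h import *
from scipy.optimize import least_squares
p,d,X=grab('scene')
yaw=.0756;c,s=np.cos(yaw),np.sin(yaw);Y=X-[.550,.2242,0];l=np.stack([c*Y[...,0]+s*Y[...,1],-s*Y[...,0]+c*Y[...,1],Y[...,2]],-1)
n=(abs(l[...,1])<.03)&(l[...,0]<.003)&(l[...,0]>-.006)&(l[...,2]>.1)&(l[...,2]<.2)
q=l[n]
f=lambda p:np.hypot(np.hypot(q[:,1]-p[1],q[:,2]-p[2])-.022,q[:,0]-p[0])-.004
o=least_squares(f,[0,0,.158],loss='soft_l1',f_scale=.001);print('ring local',o.x,len(q))
k=(abs(l[...,1])<.02)&(l[...,0]<-.05)&(l[...,0]>-.13)&(l[...,2]>.24)&(l[...,2]<.30);q=l[k]
for x in np.arange(-.13,-.045,.01):
    m=(q[:,0]>=x)&(q[:,0]<x+.01)
    if m.sum()>2: print('shank',x.round(3),m.sum(),np.median(q[m],0).round(4),q[m].max(0).round(4))
X=np.load('pics/s2.npz')['X'];Y=X-[.550,.2242,0];l=np.stack([c*Y[...,0]+s*Y[...,1],-s*Y[...,0]+c*Y[...,1],Y[...,2]],-1)
k=(abs(l[...,1])<.02)&(l[...,0]<-.05)&(l[...,0]>-.13)&(l[...,2]>.24)&(l[...,2]<.30);q=l[k]
for x in np.arange(-.13,-.045,.01):
    m=(q[:,0]>=x)&(q[:,0]<x+.01)
    if m.sum()>2: print('before',x.round(3),m.sum(),np.median(q[m],0).round(4),q[m].max(0).round(4))
E
```

```text
18.625 [0.37407426 0.20878093 0.25755362] [ 0.40068458 -0.16544023 -1.33972618] [0.41799153 0.4403505  0.52681398] [-0.00804156  0.01152813  0.0063084 ]
ring local [-0.00039724 -0.00071368  0.16039301] 114
shank -0.11 7 [-0.1034 -0.0017  0.274 ] [-0.1001  0.0017  0.275 ]
shank -0.1 11 [-0.0941 -0.0003  0.2737] [-0.0906  0.004   0.2769]
shank -0.09 15 [-8.390e-02 -1.000e-04  2.719e-01] [-0.0802  0.0025  0.2749]
shank -0.08 12 [-7.490e-02 -2.000e-04  2.733e-01] [-0.0704  0.0038  0.2767]
shank -0.07 20 [-0.0632  0.0009  0.271 ] [-0.0606  0.0035  0.2759]
shank -0.06 5 [-0.0594  0.0004  0.2711] [-0.0571  0.0007  0.2759]
before -0.11 8 [-0.1023  0.0017  0.2749] [-0.1002  0.0047  0.2775]
before -0.1 12 [-0.094   0.0028  0.2753] [-0.0903  0.0074  0.2778]
before -0.09 14 [-0.0842  0.0034  0.2748] [-0.0802  0.0049  0.2781]
before -0.08 13 [-0.075   0.0035  0.2749] [-0.0712  0.0076  0.2772]
before -0.07 20 [-0.0634  0.0034  0.273 ] [-0.0601  0.0058  0.278 ]
before -0.06 7 [-0.0594  0.0039  0.2722] [-0.0564  0.0049  0.2753]
```

Pole sits in the hand as before; the sash stayed down (ring z 0.160). Return over the rest.

move_arm(
  rows="0 0 1.5 -0.012 -0.03 0 0.003; 0 0 1.5 -0.018 -0.045 0 0.003; 0 0 1.5 -0.018 -0.045 0 0.003; 0 0 1.5 -0.018 -0.05 0 0.003; 0 0 0 0 -0.05 0 0.003; 0 0 0 0 -0.05 0 0.003; 0 0 0 0 -0.05 0 0.003; 0 0 0 0 -0.05 0 0.003",
)

```text
t: 19.68
eef_pos: [0.4392, -0.1602, 0.2582]
ee_rot: [-3.141, -0.001, 3.111]
force: [1.0, 1.0, -1.8]
width: 0.0218
gripper_force: 60.0
```

move_arm(
  rows="0 0 0 0 -0.025 0 0.003; 0 0 0 0 0 0 0.003; 0 0 0 0 0 0 0.003",
)

```text
t: 20.05
eef_pos: [0.4386, -0.1834, 0.2581]
ee_rot: [3.141, -0.001, 3.111]
force: [-0.1, 0.7, -0.7]
width: 0.022
gripper_force: 60.0
```

```bash
python3 f.py
```

```text
20.35 [ 0.43892864 -0.18289383  0.25862649] [ 0.080257   -0.17504246 -1.28934819] [0.21496072 0.53878537 0.41152491] [-0.01310356 -0.02002177 -0.00514127]
```

move_arm(
  rows="0 0 0 0.0035 -0.0075 0 0.003; 0 0 0 0 0 0.03 0.003; 0 0 0 0 0 0.05 0.003; 0 0 0 0 0 0.04 0.003; 0 0 0 0 0 0.01 0.003; 0 0 0 0 0 0 0.003; 0 0 0 0 0 0 0.003",
)

```text
t: 21.22
eef_pos: [0.4363, -0.1911, 0.1302]
ee_rot: [-3.141, 0.003, 3.112]
force: [-0.5, 0.0, -1.6]
width: 0.0216
gripper_force: 60.0
```

```bash
python3 f.py; python3 - <<'E'
from h import *
p,d,X=grab('top')
a=X[170:262,335:380].reshape(-1,3)
s=a[(a[:,2]>.12)&(a[:,2]<.16)&(a[:,0]>.49)]
print(len(s),s.min(0),s.max(0),s.mean(0))
E
```

```text
21.525 [ 0.43535976 -0.19087374  0.12915501] [-0.11210813  0.13957625 -0.91129058] [0.52845872 0.35879185 0.37530747] [-0.02277172  0.00433518 -0.00112544]
53 [ 0.50598783 -0.19751272  0.1242265 ] [ 0.55641188 -0.18967875  0.14882338] [ 0.53093671 -0.1937139   0.14416851]
```

Shank lines up with its original line (y −0.194). Lower into the forks.

move_arm(
  rows="0 0 0 0 0.0005 0.02 0.003; 0 0 0 0 0 0.02 0.003; 0 0 0 0 0 0.015 0.003; 0 0 0 0 0 0.01 0.003; 0 0 0 0 0 0.007 0.003; 0 0 0 0 0 0.004 0.003; 0 0 0 0 0 0.002 0.003; 0 0 0 0 0 0 0.003",
)

```text
t: 22.58
eef_pos: [0.4352, -0.1904, 0.0507]
ee_rot: [-3.142, 0.0, 3.111]
force: [-0.0, 0.1, -0.5]
width: 0.0216
gripper_force: 60.0
```

```bash
python3 f.py
```

```text
22.875 [ 0.43519001 -0.19040956  0.05075209] [-0.01774988  0.14283012 -1.10401243] [0.59809099 0.3116689  0.18279177] [-0.01180567 -0.0049766   0.01510478]
```

move_arm(
  rows="0 0 0 0 0 0.0006 0.003; 0 0 0 0 0 0.0006 0.003; 0 0 0 0 0 0 0.003",
)

```text
t: 23.25
eef_pos: [0.4351, -0.1904, 0.0495]
ee_rot: [-3.142, 0.0, 3.111]
force: [-1.5, 0.9, 2.2]
width: 0.0217
gripper_force: 60.0
```

```bash
python3 f.py
```

```text
23.55 [ 0.43514407 -0.19041764  0.04950036] [-1.25714167  1.25949784  3.20926329] [0.51463046 0.28969769 0.54539197] [ 0.35964275  0.47755973 -0.01978921]
```

Seated. Release and retreat.

move_arm(
  rows="0 0 0 0 0 -0.0003 0.003; 0 0 0 0 0 0 0.003; 0 0 0 0 0 0 0.03; 0 0 0 0 0 0 0.06; 0 0 0 0 0 0 0.085; 0 0 0 0 0 0 0.085; 0 0 0 0 0 0 0.085; 0 0 0 0 0 0 0.085",
  squeeze=8,
)

```text
t: 24.55
eef_pos: [0.4351, -0.1904, 0.0497]
ee_rot: [3.142, 0.0, 3.111]
force: [-0.4, 0.2, -0.4]
width: 0.0747
gripper_force: 0.0
```

move_arm(
  rows="0 0 0 0 0 -0.015 0.085; 0 0 0 0 0 -0.03 0.085; 0 0 0 0 0 -0.05 0.085; 0 0 0 0 0 -0.05 0.085; 0 0 0 0 0 -0.05 0.085; 0 0 0 0 0 -0.03 0.085; 0 0 0 0 0 0 0.085; 0 0 0 0 0 0 0.085",
)

```text
t: 25.55
eef_pos: [0.4346, -0.1902, 0.274]
ee_rot: [3.141, -0.001, 3.111]
force: [0.7, -0.3, -0.4]
width: 0.0851
gripper_force: 0.0
```

```bash
python3 - <<'E'
from h import *
s=arm.get_state();print(s['eef_pos'],s['t'],s['width'],s['force'])
p,d,X=grab('wrist');cv2.imwrite('pics/j.png',np.hstack([cv2.resize(p,(400,300)),cv2.resize(arm.grab_frame('scene')[0],(400,300))]))
p=p.astype(int);g=p.max(2).ravel();a=X.reshape(-1,3);k=(abs(a[:,1]+.19)<.03)&(a[:,0]>.35)&(a[:,0]<.57)
h=a[k&(g<45)&(a[:,2]>.068)];print('handle',len(h),np.median(h[:,2]),h.min(0).round(4),h.max(0).round(4))
sh=a[k&(g>120)&(a[:,2]>.05)&(a[:,0]>.53)];print('shank',sh.min(0).round(4),sh.max(0).round(4),np.median(sh,0).round(4))
p,d,X=grab('scene');q=X.reshape(-1,3);q=q[(abs(q[:,0]-.55)<.008)&(abs(q[:,1]-.2242)<.03)&(q[:,2]>.1)&(q[:,2]<.32)];print('ring z',q[:,2].min(),q[:,2].max())
E
```

```text
[ 0.4346353  -0.19021586  0.27404785] 25.55 0.08512693926475748 [ 0.69303617 -0.34438851 -0.3947571 ]
handle 8679 0.3681166605888239 [ 0.3672 -0.22    0.0739] [ 0.4736 -0.16    0.3734]
shank [ 0.5305 -0.1968  0.063 ] [ 0.5545 -0.1898  0.0668] [ 0.5418 -0.1936  0.0649]
ring z 0.13700325713983186 0.18826954972688503
```

View pics/j.png

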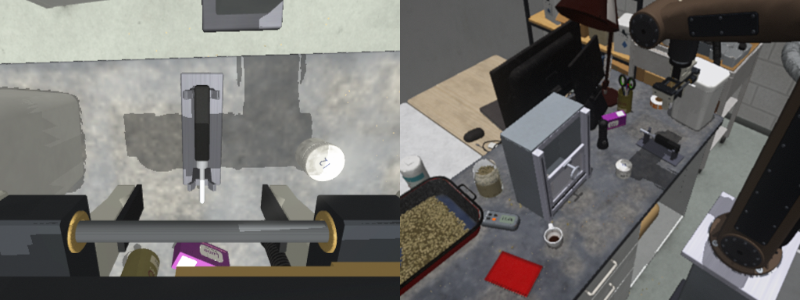

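The pole lies in its rest as before (shank line y −0.194, z 0.065), the sash is down, and the tin, cup and torch are undisturbed.

```bash
python3 -c "
from station import arm
print(arm.job_done())"
```

```text
the job is handed in; nothing more can be done
None
```

I pulled the sash down onto its seal with about 6 N, unhooked the pole without the sash rising, laid it back in its rest as it lay, and handed the job in at about 26 s; the verdict was not shown.

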